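# Switch off the UV lamp, unlatch the curing box and raise its lid

## Robot

A 6-joint arm with a two-finger parallel gripper is mounted at the origin on the work surface. World frame = base frame: x ahead of the robot, y to its left, z up, the work surface at z = 0. Lengths are in m, angles in rad, forces in N, time in s.
With the tool pointing down it reaches from about 0.275 to 0.75 m from the base axis. Payload 10.2 kg.
Tool frame: the origin (TCP) lies midway between the tips of the shut fingers; the grasp point (between the pads) lies 19 mm behind it (env.hold_point_z is the distance from the TCP to the grasp point, in m); z points along the fingers, y is the line along which they close (so a half turn about z gives the same grasp; the last joint's range is limited). The gripper opens to 85 mm and grips with 20 to 120 N. Pads are 22 mm wide; open, the fingers measure 114 mm over their backs; the gripper's body (76 mm by 85 mm) begins 54 mm behind the grasp point. The pads swing forward as they close: fully open they stand 13 mm farther back than shut.
Start: joints at [1.068, 0.313, 1.498, -0, 1.331, -0.223], TCP at [0.145, 0.505, 0.231] pointing down, gripper open.
Joint ranges: [-2.94, 2.94], [-0.97, 2.17], [0.19, 2.56], [-1.23, 4.37], [0.02, 3.11], [-2.88, 2.88]. Speed limits (rad/s): [2.39, 2.39, 3.01, 3.14, 3.14, 3.14].

## Interface

Orientations are given as a unit quaternion [x, y, z, w].
In Python, from bench import env, kinematics, monitor, eyes, job gives the robot as it stands. The module is installed in compiled form; this text tells all that it offers. Calls block until the motion is done:
- env.reach(position, orientation): joint-space move of the TCP to a pose.
- env.movel(position, velocity=0.15, frame=None, guard=None): straight line of the TCP; frame=None keeps the orientation; velocity is the mean speed in m/s. With guard (N) it stops when the force on the tool has changed by that much, and returns True; else False.
- env.set_joints(angles): joint-space move.
- env.release() and env.close_gripper(effort=None): open the fingers fully, or close them until they stop; effort is the grip in N (None keeps the last).
- env.hold(seconds).
- kinematics.ik(position, orientation): joint angles nearest the present ones, or None.
- monitor.sense(): the state.
- eyes.grab_frame(name): name is "scene" or "side" or "wrist"; returns a dict with "frame" (384x512x3 uint8, red, green, blue), "mtx" (3x3 intrinsics, pixels), "view" (4x4, takes a point from world to camera coordinates). Camera axes: x right, y down, z forward; pixel columns grow to the right and rows downward; lengths in m; the calibration is good to about 2 mm. A picture is of the moment at which its call begins. There is no depth.
A pose or a line that the arm cannot do raises env.MotionError and nothing moves.
- job.hand_in(): hands the job in; it is judged then, once.
The state is a dict: "clock": time; "joints": joint angles; "qvel": joint speeds; "joint_efforts": joint torques, N m; "position": TCP position; "ee_rot": TCP orientation; "contact_force": force on the tool from outside, world axes, zero at the start; "ft_torque": the same for the moment, N m; "finger_gap": opening from 0.0 (shut) to 1.0 (fully open); "gripper_force": force on a finger pad.
Only numpy, scipy, OpenCV 4.12 (cv2) and the standard library are available. Lean on these libraries where they do the work, as an engineer would, in place of code of your own. Each camera call takes 0.05 s, during which the arm holds its last target. There are 200 camera calls.

## Task

The glued glass rosette in the UV curing box is ready. First switch the lamp off at its controller, turning the dial clockwise past its click to the black dot; then swing the red latch lever aside, well clear of the lid's catch, and last raise the lid by its handle until it stands about upright by itself. Leave the things lying about on the bench where they are.

Things in the scene. Friction and masses are not known exactly. Their poses are not given: they have to be found in the camera images.
- curing_box: White UV curing box fixed to the bench, 170 (x, depth) x 220 (y, width) mm, walls 85 mm high; closed, its grey lid with an amber window brings it to 116 mm. Origin: centre of the underside; its front (with lid handle and latch) faces its own -x, z up.
- lid (a joint): Lid hinge angle, rad: 0 closed, positive raises the front edge, stop at 1.75; 1.57 is upright. Stiff hinge, stays where it is left (about 5 N at the handle). The lid is 170 x 220 x 30 mm. It cannot rise while the latch holds it.
- lid_hinge (a point): Point on the lid's hinge line (which runs along the curing box's y), at the lower rear edge of the lid, 85 mm behind the box's centre and 85.5 mm above the bench; turns with the lid (x axis: along the lid, away from its front edge).
- lid_handle (a point): Middle of the lid's black bar handle: a round bar 100 mm long, about 12 mm thick, along the box's y, standing 35 mm out from the lid's front edge. Closed, it lies 120 mm in front of the box's centre, 35 mm to its left (+y), 100.5 mm above the bench; 205 mm in front of the hinge line and 15 mm above it in the lid's own frame.
- latch (a joint): Latch lever angle, rad: 0 upright and holding the lid, grows as its head swings toward the box's own -y (right, seen from the robot), stop at 1.2. The lid is free from about 0.4. Stiff, stays where left; about 1 N at the head moves it.
- latch_pivot (a point): Pivot of the latch lever, on the box's front, 101 mm in front of its centre, 60 mm to the right, 45 mm above the bench; the pivot axis is the box's x. Turns with the lever (z axis: along the lever to its head).
- latch_head (a point): Centre of the red head of the latch lever, a block 20 (x) x 22 (y) x 32 (along the lever) mm, 106 mm from the pivot; the flat lever below it is 16 mm wide, 8 mm thick. Upright, the head's top is 167 mm above the bench, 51 mm above the lid.
- controller: Blue lamp controller fixed to the bench, a wedge 110 (x) x 100 (y) mm, 30 mm high at its front (-x), 88 mm at its back; the aluminium panel on top slopes up away from the front at 28 degrees and carries the dial. Origin: centre of the underside, z up. It stands to the left or right of the curing box, a rack of glass to the other side.
- panel_centre (a point): Where the dial's axis meets the sloping panel, 59 mm above the bench at the wedge's centre; its z axis is the panel's outward normal (28 degrees from vertical, toward the front), its x axis runs up the slope. Does not turn.
- dial (a joint): Dial angle, rad: 0 lamp on (white mark toward the yellow dot, up the slope), grows clockwise seen from above the panel, 1.2 off (white mark toward the black dot, at the stop). A detent resists (about 0.15 N m) and pushes back until about 0.6, then it snaps on to 1.2.
- dial_grip (a point): Point to grip on the grey dial, on its axis, 33 mm above the panel. The dial's grip is a bar 54 mm long, 16 mm wide, 9 to 45 mm above the panel, on a disc of 27 mm radius. Turns with the dial: x along the bar, z out of the panel.
- glass_rack: Wooden rack of coloured glass pieces, 110 x 100 mm, 97 mm high, fixed. Origin: centre of the underside. Not to be used.
- resin_jar: Amber glass jar with a paper band and a white cap, 56 mm across, 85 mm high, beside the curing box. Leave alone. Origin: centre of the underside.
- oil_can: Copper-coloured can with a paper band and a pale lid, 56 mm across, 90 mm high, on the other side of the curing box. Leave alone. Origin: centre of the underside.
- foil_roll: Roll of copper foil lying flat, 90 mm across, 20 mm high. Leave alone. Origin: centre of the underside.
- hammer: Hammer lying down, 200 mm long. Leave alone. Origin: underside, mid length.
- brush: Brush lying down, 180 mm long. Leave alone. Origin: underside, mid length.
- lead_weight: Dark weight with a small knob on top, 70 mm across, 60 mm high. Leave alone. Origin: centre of the underside.

How it is judged:
By the outcome, as a careful person would: the job done as asked, in the order asked, and still so for the second after the job is handed in, with the robot touching nothing.
It also fails if it takes over 64 s, if anything falls off the work surface, if the arm or the gripper's body presses on something with over 40 N, if the wrist force passes 120 N, or if a joint passes its speed limit or range.

## Working session

There is one attempt and no reset: what is moved stays moved. The work goes in short steps, each a Python script; the robot and the scene stay as the last script left them, time stands still between calls to the robot, and variables do not carry over. Pictures are saved under pics/ and viewed, at most 10 in all, crops included, and the job is handed in when it is done.

```bash
mkdir -p pics
python3 - <<'E'
from bench import env, kinematics, monitor, eyes, job
import cv2, numpy as np, pickle
d={}
for n in ("scene","side"):
    f=eyes.grab_frame(n); d[n]=f
    cv2.imwrite(f"pics/{n}0.png",cv2.resize(f["frame"][:,:,::-1],(800,600),interpolation=cv2.INTER_CUBIC))
    R=f["view"][:3,:3]; print(n,-R.T@f["view"][:3,3],R[2],f["mtx"][0])
pickle.dump(d,open("f0.pkl","wb"))
s=monitor.sense(); print(s["clock"],s["position"],s["ee_rot"])
E
```

```text
scene [1.32689398 0.08022641 0.78176986] [-0.76989535 -0.06640641 -0.63470571] [432.60664108   0.         262.9947569 ]
side [ 0.2443998  -0.68423395  0.76000934] [ 0.30190099  0.67799897 -0.67020384] [356.55703645   0.         260.13455928]
0.1 [0.14489725 0.504356   0.23078245] [ 1.39445075e-01  9.90229622e-01 -5.72543741e-04 -1.97081341e-04]
```

View pics/scene0.png

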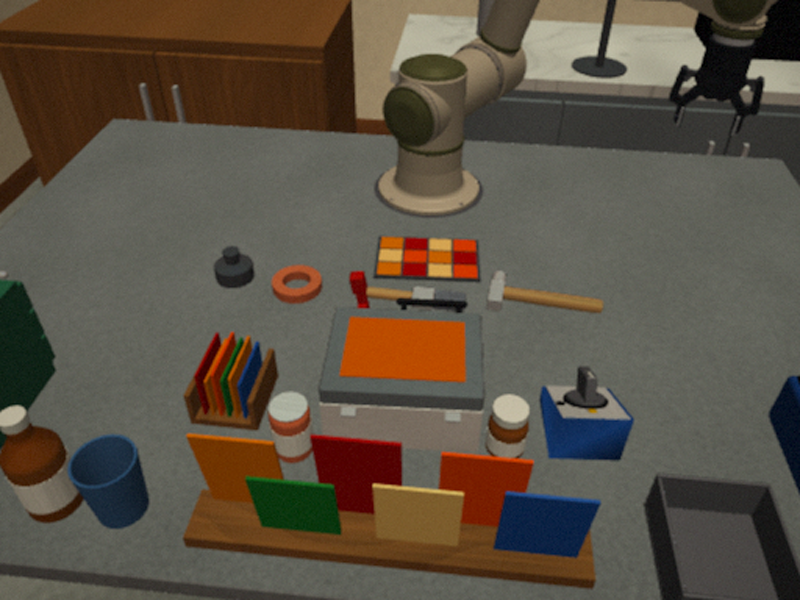

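View pics/side0.png

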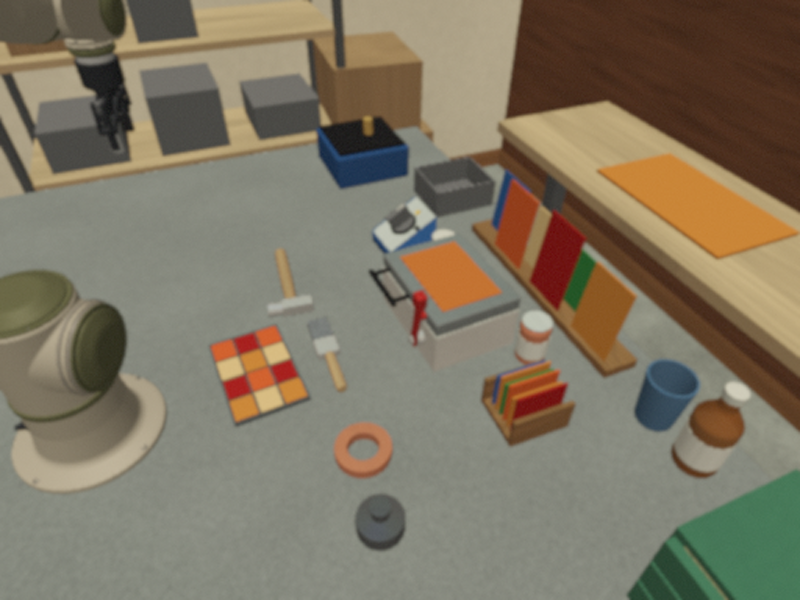

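Both views show the box in the centre with its handle and red latch (scene ~(360,285)). The controller is on the robot's left, around scene (585,415), and the rack is on the right. Next I'll zoom in for corner picks.

Run:
```python
import cv2,pickle
d=pickle.load(open("f0.pkl","rb"))
for n,(x,y,w,h,s) in dict(scene=(200,165,210,135,3.8),side=(230,120,110,115,5.2)).items():
    c=d[n]["frame"][y:y+h,x:x+w,::-1]
    cv2.imwrite(f"pics/{n}c.png",cv2.convertScaleAbs(cv2.resize(c,None,fx=s,fy=s,interpolation=cv2.INTER_CUBIC),alpha=1.4))
```

```text
(no output)
```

View pics/scenec.png

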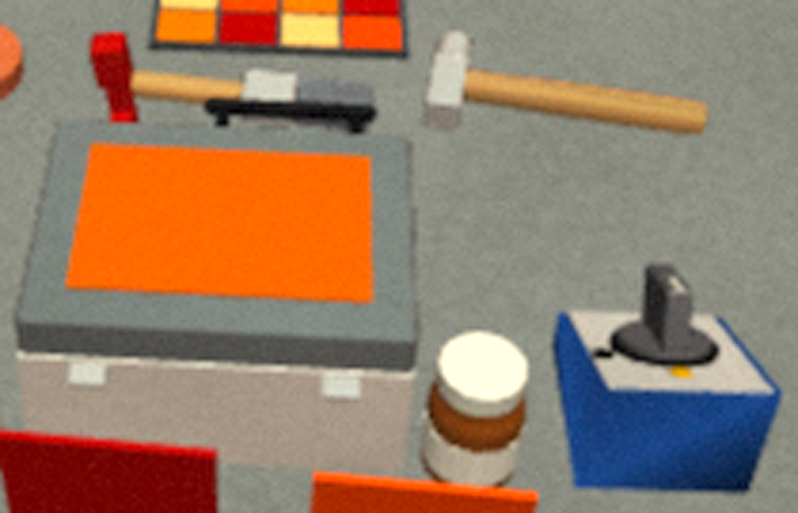

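View pics/sidec.png

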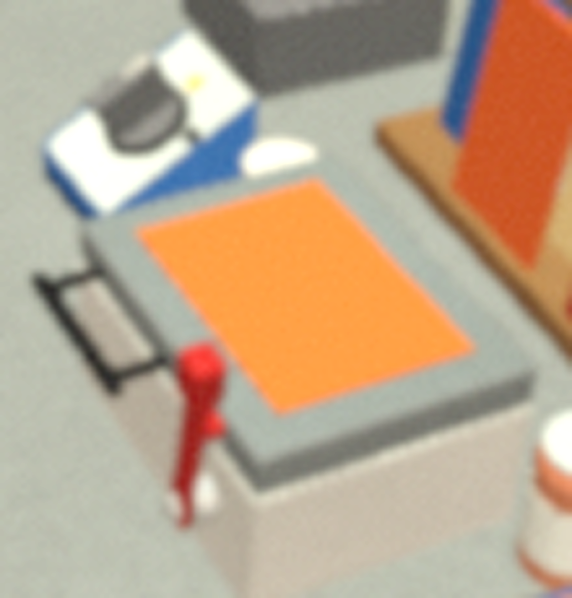

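The crops show lid top corners at scene (58,122), (411,138), (416,345), (18,325) and side (85,228), (315,165), (530,378), (260,465). They also show the handle ends, the red head, the panel corners and the yellow and black dots. I'll triangulate these and fit the poses.

```bash
cat > fit.py <<'E'
import cv2,pickle,numpy as np
from scipy.optimize import least_squares
d=pickle.load(open("f0.pkl","rb"))
S=lambda p:(np.array(p)+.5)/3.8-.5+[200,165]
T=lambda p:(np.array(p)+.5)/5.2-.5+[230,120]
P={n:d[n]["mtx"]@d[n]["view"][:3] for n in d}
def tri(a,b):
    X=cv2.triangulatePoints(P["scene"],P["side"],S(a).astype(float),T(b).astype(float)).ravel();return X[:3]/X[3]
def proj(n,X):
    h=P[n]@np.append(X,1);return h[:2]/h[2]
c28,s28=np.cos(np.radians(28)),np.sin(np.radians(28))
box={ # local pt: scene, side
'fr':((-.085,-.11,.116),(58,122),(259,466)),'fl':((-.085,.11,.116),(411,138),(85,228)),
'rl':((.085,.11,.116),(416,345),(315,165)),'rr':((.085,-.11,.116),(18,325),(530,378)),
'h1':((-.12,-.015,.1005),(209,106),(114,385)),'h2':((-.12,.085,.1005),(372,113),(40,279)),
'head':((-.101,-.06,.151),(112,61),(200,367))}
con={'fr':((-.055,-.05,.03),(560,314),(95,213)),'fl':((-.055,.05,.03),(718,317),(48,157)),
'rr':((.055,-.05,.088),(608,391),(255,102)),'rl':((.055,.05,.088),(777,390),(192,33))}
def fit(m,x0):
    L=[(np.array(v[0]),S(v[1]),T(v[2])) for v in m.values()]
    def loc(p,l):
        c,s=np.cos(p[2]),np.sin(p[2]);return np.array([p[0]+c*l[0]-s*l[1],p[1]+s*l[0]+c*l[1],l[2]])
    f=lambda p:np.concatenate([np.r_[proj("scene",loc(p,l))-a,proj("side",loc(p,l))-b] for l,a,b in L])
    r=least_squares(f,x0,loss="soft_l1")
    print("pose",r.x.round(4));
    for k,v,e in zip(m,m.values(),f(r.x).reshape(-1,4)): print(k,"tri",tri(v[1],v[2]).round(4),"model",loc(r.x,np.array(v[0])).round(4),"res",e.round(1))
    return r.x
if __name__=="__main__":
    fit(box,[.55,0,0]);fit(con,[.55,.25,0])
    print("yellow",tri((681,371),(196,82)),"black",tri((603,353),(192,132)))
E
python3 fit.py
```

```text
pose [0.6407 0.0129 0.0479]
fr tri [ 0.5606 -0.0997  0.1122] model [ 0.561 -0.101  0.116] res [-0.5 -1.2  0.6 -0.6]
fl tri [0.5518 0.119  0.1124] model [0.5505 0.1187 0.116 ] res [-0.4 -1.1 -0.9 -1.3]
rl tri [0.7106 0.1283 0.1037] model [0.7203 0.1269 0.116 ] res [ 0.6 -1.3  4.1 -2.9]
rr tri [ 0.7257 -0.0908  0.1072] model [ 0.7308 -0.0929  0.116 ] res [-1.4 -1.4  2.9 -2.1]
h1 tri [ 0.5212 -0.0084  0.1026] model [ 0.5215 -0.0078  0.1005] res [0.7 0.3 0.6 1. ]
h2 tri [0.5162 0.0951 0.1014] model [0.5167 0.0921 0.1005] res [-1.3  0.4  0.5  0.8]
head tri [ 0.5447 -0.0654  0.1531] model [ 0.5426 -0.0518  0.151 ] res [ 6.6  0.  -2.  -1.6]
pose [0.6599 0.2739 0.0874]
fr tri [0.6051 0.2234 0.0291] model [0.6095 0.2193 0.03  ] res [-0.4 -0.3  2.9  1.4]
fl tri [0.5996 0.3169 0.0241] model [0.6008 0.3189 0.03  ] res [ 0.4 -0.2 -0.8 -2.7]
rr tri [0.7182 0.2332 0.0861] model [0.7191 0.2289 0.088 ] res [-1.8 -0.5  0.9  0.2]
rl tri [0.7119 0.3234 0.0903] model [0.7103 0.3285 0.088 ] res [ 1.8  0.7 -1.2 -0.3]
yellow [0.69508348 0.27589415 0.08165081] black [0.6756673  0.23635762 0.07046094]
```

Heights agree with the text: lid about 0.112, handle 0.102, head 0.153 and panel 0.03 to 0.088. The head triangulates about 13 mm to the right of the upright model, so the latch may already lean slightly. I'll go above the dial and refine with the wrist camera.

```bash
cat > h.py <<'E'
from bench import env, kinematics, monitor, eyes, job
import numpy as np, cv2
from scipy.spatial.transform import Rotation as Ro
A=np.radians(28)
def panel(yaw): # columns: upslope, left, normal
    return Ro.from_euler("z",yaw)*Ro.from_euler("y",-A)
def dial_pose(C,yaw,phi,up,flip,depth=.033):
    """TCP pose: grasp point on the dial axis, `up` above the grip; phi clockwise"""
    P=panel(yaw); n=P.apply([0,0,1])
    R=P*Ro.from_euler("z",-phi+flip)*Ro.from_euler("x",np.pi)
    return C+n*(depth+up-env.hold_point_z), R.as_quat()
def st(): 
    s=monitor.sense(); print("t %.1f"%s["clock"],"p",np.round(s["position"],4),"F",np.round(s["contact_force"],1),"gap %.3f"%s["finger_gap"],"j",np.round(s["joints"],2)); return s
def snap(n,f="pics/x.png",s=1.5):
    g=eyes.grab_frame(n); cv2.imwrite(f,cv2.resize(g["frame"][:,:,::-1],None,fx=s,fy=s,interpolation=cv2.INTER_CUBIC)); return g
E
python3 - <<'E'
from h import *
import pickle
C=np.array([.660,.274,.059]);yaw=.087
for fl in (0,np.pi):
    for phi in (0,.6,1.3):
        q=[kinematics.ik(*dial_pose(C,yaw,phi,u,fl)) for u in (0,.1)]
        print(fl,phi,[None if a is None else np.round(a,2) for a in q])
    ok=all(a is not None for a in q)
fl=0 if abs(kinematics.ik(*dial_pose(C,yaw,0,.1,0))[5])<abs(kinematics.ik(*dial_pose(C,yaw,0,.1,np.pi))[5]) else np.pi
print(fl)
env.reach(*dial_pose(C,yaw,0,.10,fl)); st()
g=snap("wrist","pics/w1.png"); pickle.dump((g,fl),open("w1.pkl","wb"))
M=g["mtx"]@g["view"][:3]
P=panel(yaw)
for l in ([0,0,0],[0,0,.045],[.027,0,.045],[-.027,0,.045]):
    h=M@np.append(C+P.apply(l),1); print(l,(h[:2]/h[2]*1.5).round(0))
E
```

```text
0 0 [array([ 0.26,  0.67,  1.48, -0.16,  0.52,  1.87]), array([ 0.28,  0.47,  1.55, -0.15,  0.65,  1.86])]
0 0.6 [array([ 0.26,  0.67,  1.48, -0.16,  0.52,  2.47]), array([ 0.28,  0.47,  1.55, -0.15,  0.65,  2.46])]
0 1.3 [None, None]
3.141592653589793 0 [array([ 0.26,  0.67,  1.48, -0.16,  0.52, -1.27]), array([ 0.28,  0.47,  1.55, -0.15,  0.65, -1.29])]
3.141592653589793 0.6 [array([ 0.26,  0.67,  1.48, -0.16,  0.52, -0.67]), array([ 0.28,  0.47,  1.55, -0.15,  0.65, -0.69])]
3.141592653589793 1.3 [array([ 0.26,  0.67,  1.48, -0.16,  0.52,  0.03]), array([ 0.28,  0.47,  1.55, -0.15,  0.65,  0.01])]
3.141592653589793
t 2.0 p [0.6062 0.2701 0.1601] F [-0.3  0.1 -0.3] gap 1.000 j [ 0.28  0.47  1.55 -0.15  0.65 -1.29]
[0, 0, 0] [373. 280.]
[0, 0, 0.045] [373. 309.]
[0.027, 0, 0.045] [373. 361.]
[-0.027, 0, 0.045] [373. 252.]
```

View pics/w1.png

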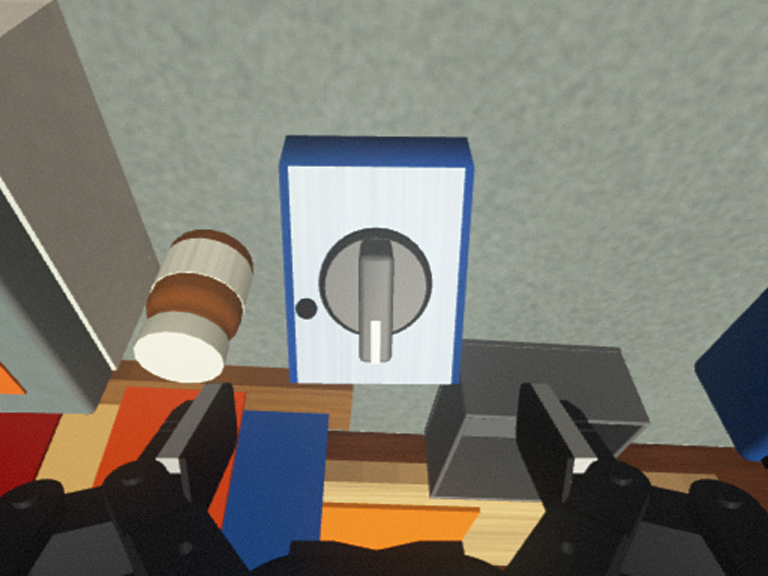

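The wrist view shows the bar from (376,255) to (376,362), against a prediction of (373,252) to (373,361). That is about 1.5 mm off towards +y, and the yaw is right. I'll check the jar clearance, then descend guarded, grip and turn.

Run:
```python
from h import *
import pickle, fit
P=fit.P["scene"]; 
u=fit.S((483,366)); z=.085
Am=np.array([[P[0,0]-u[0]*P[2,0],P[0,1]-u[0]*P[2,1]],[P[1,0]-u[1]*P[2,0],P[1,1]-u[1]*P[2,1]]])
b=-np.array([P[0,2]*z+P[0,3]-u[0]*(P[2,2]*z+P[2,3]),P[1,2]*z+P[1,3]-u[1]*(P[2,2]*z+P[2,3])])
jar=np.linalg.solve(Am,b);print("jar",jar)
C=np.array([.660,.2755,.059]);yaw=.087;fl=np.pi
Pn=panel(yaw); g=C+Pn.apply([0,0,.033]); lf=g+Pn.apply([0,-.057,-.01]); print("grip",g,"right finger back",lf,"gap",np.hypot(*(lf[:2]-jar))-.028-.011)
if np.hypot(*(lf[:2]-jar))-.039<.004: raise SystemExit("tight")
p,q=dial_pose(C,yaw,0,0,fl)
env.reach(*dial_pose(C,yaw,0,.08,fl))
print("guard",env.movel(p,velocity=.06,guard=6)); st()
env.close_gripper(80); s=st(); print(s["gripper_force"])
```

```text
jar [0.70722817 0.1651639 ]
grip [0.64456603 0.27415385 0.08813727] right finger back [0.65419574 0.21777735 0.07930779] gap 0.03570350555754047
guard False
t 3.8 p [0.6534 0.275  0.0721] F [0.4 0.1 0.3] gap 0.998 j [ 0.26  0.67  1.48 -0.17  0.52 -1.27]
t 4.4 p [0.6533 0.274  0.072 ] F [-3.7 -5.9  4.7] gap 0.175 j [ 0.26  0.67  1.48 -0.17  0.52 -1.27]
78.24482202529907
```

Run:
```python
from h import *
C=np.array([.660,.2745,.059]);yaw=.087;fl=np.pi
for phi in np.linspace(.15,1.2,8):
    env.reach(*dial_pose(C,yaw,phi,0,fl)); 
    s=monitor.sense(); print(round(phi,2),np.round(s["contact_force"],1),np.round(s["ft_torque"],2),round(s["clock"],1))
env.hold(.3); env.release(); st()
p,_=dial_pose(C,yaw,1.2,.09,fl); env.movel(p,velocity=.12); st()
g=snap("wrist","pics/w2.png")
```

```text
0.15 [-4.4 -0.9  4.3] [-0.1   0.39  0.15] 4.7
0.3 [-5.2 -1.3  4.3] [-0.02  0.41  0.07] 4.9
0.45 [-4.8 -0.9  5.5] [-0.06  0.35  0.01] 5.2
0.6 [-4.4 -0.   4.7] [-0.07  0.3  -0.03] 5.5
0.75 [-4.7 -0.2  5.7] [-0.1   0.27 -0.07] 5.7
0.9 [-4.4  1.1  4.9] [-0.    0.3  -0.15] 6.0
1.05 [-5.1  0.5  5.3] [ 0.01  0.22 -0.11] 6.3
1.2 [-3.7  0.6  4.8] [ 0.03  0.19 -0.04] 6.5
t 7.5 p [0.6533 0.2739 0.0716] F [-0.2  0.1 -0.3] gap 1.001 j [ 0.26  0.67  1.48 -0.17  0.52 -0.07]
t 8.4 p [0.6111 0.2701 0.1503] F [-0.6  0.3  0.6] gap 0.998 j [ 0.28  0.49  1.55 -0.15  0.63 -0.08]
```

View pics/w2.png

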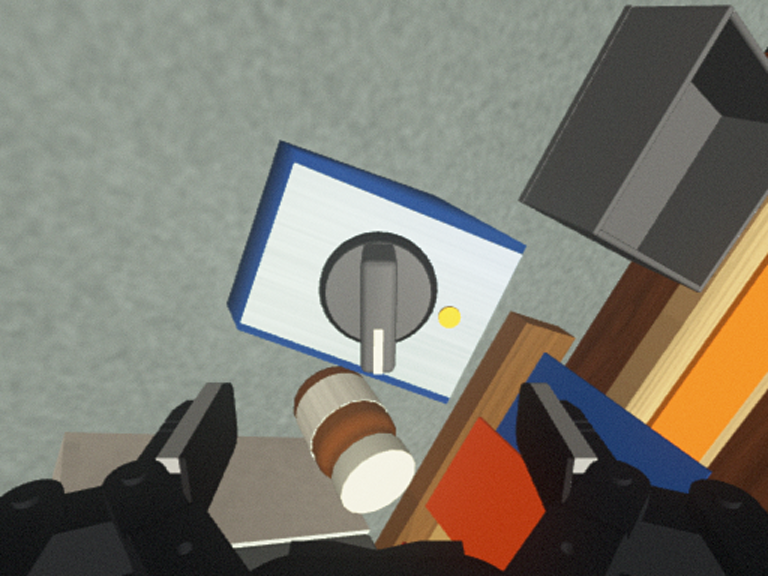

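The white mark now points at the black dot, which is hidden under the bar at (377,370). The dial is at about 1.2 and stayed there, so the latch is next.

Run:
```python
from h import *
yaw=.048; piv=np.array([.5416,-.052,.045])
def pose(fl): return (Ro.from_euler("z",yaw+np.pi/2+fl)*Ro.from_euler("x",np.pi)).as_quat()
n=panel(.087).apply([0,0,1]); s=monitor.sense()
env.movel(np.array(s["position"])+[-.02,-.02,.09],velocity=.2)
env.close_gripper(30)
def pt(th,off=.024,r=.098):
    u=np.array([0,-np.sin(th),np.cos(th)]);m=np.array([0,np.cos(th),np.sin(th)])
    return np.array([.536,piv[1],piv[2]])+r*u+off*m
start=pt(0.05)
best=min((q for q in (0,np.pi) if kinematics.ik(start,pose(q)) is not None),key=lambda q:abs(kinematics.ik(start,pose(q))[5]))
Q=pose(best)
env.reach(start+[0,0.005,.10],Q); st()
print(env.movel(start+[0,.005,0],velocity=.1,guard=8)); st()
for th in np.linspace(.15,1.1,7):
    env.movel(pt(th),velocity=.08); s=monitor.sense(); print(round(th,2),np.round(s["position"],3),np.round(s["contact_force"],1),round(s["clock"],1))
env.movel(pt(1.1)+[-.0,.03,.06],velocity=.12)
env.movel(pt(1.1)+[-.09,.06,.16],velocity=.2); env.release(); st()
g=snap("wrist","pics/w3.png"); import pickle; pickle.dump(g,open("w3.pkl","wb"))
```

```text
t 10.9 p [ 0.5361 -0.027   0.244 ] F [-0.8 -0.3  0.7] gap 0.002 j [-0.27  0.33  1.44  0.    1.37 -0.32]
False
t 12.1 p [ 0.5363 -0.028   0.1447] F [ 0.2 -0.5  0.6] gap -0.000 j [-0.27  0.42  1.58 -0.    1.14 -0.32]
0.15 [ 0.536 -0.044  0.146] [0.3 0.3 0. ] 12.4
0.31 [ 0.536 -0.059  0.146] [ 0.   0.7 -0.1] 12.8
0.47 [ 0.536 -0.075  0.143] [-0.9  0.5  0.7] 13.1
0.63 [ 0.536 -0.09   0.138] [-0.3  0.5  0.3] 13.5
0.78 [ 0.536 -0.105  0.131] [ 0.1  0.4 -0.2] 13.8
0.94 [ 0.536 -0.117  0.122] [-0.1  0.1 -0.2] 14.2
1.1 [ 0.536 -0.129  0.11 ] [0.5 0.  1. ] 14.5
t 16.9 p [ 0.446  -0.0684  0.2709] F [ 0.3  0.3 -0.3] gap 1.000 j [-0.41  0.12  1.64 -0.    1.39 -0.46]
```

View pics/w3.png

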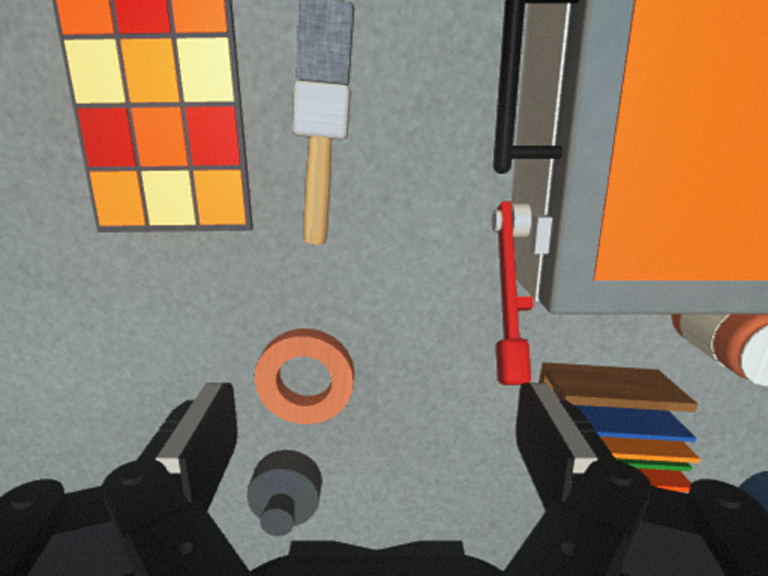

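The latch lever now lies well aside, head at (513,362), clear of the catch. The handle's right end is at about (503,165). I'll check the handle position against this view and plan the lid arc.

```bash
cat >> h.py <<'E'
YB=.048; HN=np.array([.6407,.0129,0])+Ro.from_euler("z",YB).apply([.085,.035,.0855]) # hinge line abeam of handle
def lidpose(th,tilt,depth=.011,back=0.,lift=0.):
    """TCP pose with handle bar `depth` behind the TCP at lid angle th; tilt = tool dip below horizontal"""
    B=Ro.from_euler("z",YB)
    hnd=HN+B.apply([-.205*np.cos(th)+.015*np.sin(th),0,.205*np.sin(th)+.015*np.cos(th)])
    z=np.array([np.cos(tilt),0,-np.sin(tilt)]); x=np.array([0,1.,0])*SG; y=np.cross(z,x)
    R=B*Ro.from_matrix(np.c_[x,y,z])
    return hnd+B.apply(z)*(depth-back)+[0,0,lift], R.as_quat()
SG=1
E
python3 - <<'E'
import h; from h import *
import pickle
g=pickle.load(open("w3.pkl","rb")); K=g["mtx"];V=g["view"]; o=-V[:3,:3].T@V[:3,3]
for px in ((512,5),(503,160)):
    r=V[:3,:3].T@np.linalg.inv(K)@np.array([px[0]/1.5,px[1]/1.5,1]); print(px,o+r*(.1005-o[2])/r[2])
print("hinge",HN,"handle",HN+Ro.from_euler("z",YB).apply([-.205,0,.015]))
for sg in (1,-1):
  h.SG=sg
  for t0 in (.1,.3,.5,.7):
    for t1 in (.7,1.0,1.3,1.57):
      qs=[kinematics.ik(*lidpose(0,t0,back=.09))]+[kinematics.ik(*lidpose(th,t0+(t1-t0)*th/1.6)) for th in np.linspace(0,1.6,9)]+[kinematics.ik(*lidpose(1.6,t1,back=.1))]
      if all(q is not None for q in qs): print(sg,t0,t1,np.round(qs[0],2),np.round(qs[1],2),np.round(qs[-2],2), "maxstep",np.abs(np.diff(qs,axis=0)).max().round(2))
      else: print(sg,t0,t1,[int(q is not None) for q in qs])
E
```

```text
(512, 5) [0.5159139  0.08159557 0.1005    ]
(503, 160) [ 0.52188382 -0.00321058  0.1005    ]
hinge [0.72392274 0.05193812 0.0855    ] handle [0.51915886 0.0421019  0.1005    ]
1 0.1 0.7 [0, 0, 0, 0, 1, 1, 1, 1, 1, 1, 1]
1 0.1 1.0 [0, 0, 0, 0, 1, 1, 1, 1, 1, 1, 1]
1 0.1 1.3 [0, 0, 0, 1, 1, 1, 1, 1, 1, 1, 1]
1 0.1 1.57 [0, 0, 0, 1, 1, 1, 1, 1, 1, 1, 0]
1 0.3 0.7 [0, 0, 0, 1, 1, 1, 1, 1, 1, 1, 1]
1 0.3 1.0 [0, 0, 0, 1, 1, 1, 1, 1, 1, 1, 1]
1 0.3 1.3 [0, 0, 0, 1, 1, 1, 1, 1, 1, 1, 1]
1 0.3 1.57 [0, 0, 0, 1, 1, 1, 1, 1, 1, 1, 0]
1 0.5 0.7 [1, 0, 1, 1, 1, 1, 1, 1, 1, 1, 1]
1 0.5 1.0 [1, 0, 1, 1, 1, 1, 1, 1, 1, 1, 1]
1 0.5 1.3 [1, 0, 1, 1, 1, 1, 1, 1, 1, 1, 1]
1 0.5 1.57 [1, 0, 1, 1, 1, 1, 1, 1, 1, 1, 0]
1 0.7 0.7 [-0.34  0.01  2.41  1.92  0.31 -2.2 ] [-0.26  0.32  2.27  2.47  0.38 -2.7 ] [-0.13  0.42  1.45  0.33  0.43 -0.42] maxstep 0.55
1 0.7 1.0 [-0.34  0.01  2.41  1.92  0.31 -2.2 ] [-0.26  0.32  2.27  2.47  0.38 -2.7 ] [-0.11  0.51  1.19  0.11  0.88 -0.21] maxstep 0.89
1 0.7 1.3 [-0.34  0.01  2.41  1.92  0.31 -2.2 ] [-0.26  0.32  2.27  2.47  0.38 -2.7 ] [-0.1   0.67  0.85  0.04  1.35 -0
[... 272 characters left out ...]
, 1, 1, 1, 1, 1]
-1 0.3 1.0 [0, 1, 1, 1, 1, 1, 1, 1, 1, 0, 0]
-1 0.3 1.3 [0, 1, 1, 1, 1, 1, 1, 0, 0, 0, 0]
-1 0.3 1.57 [0, 1, 1, 1, 1, 1, 0, 0, 0, 0, 0]
-1 0.5 0.7 [-0.41  0.14  2.56  2.48  0.69  0.31] [-0.29  0.42  2.36  2.7   0.73  0.18] [-0.13  0.42  1.45  0.33  0.43  2.72] maxstep 0.59
-1 0.5 1.0 [1, 1, 1, 1, 1, 1, 1, 1, 0, 0, 0]
-1 0.5 1.3 [1, 1, 1, 1, 1, 1, 1, 0, 0, 0, 0]
-1 0.5 1.57 [1, 1, 1, 1, 1, 1, 0, 0, 0, 0, 0]
-1 0.7 0.7 [-0.34  0.01  2.41  1.92  0.31  0.95] [-0.26  0.32  2.27  2.47  0.38  0.44] [-0.13  0.42  1.45  0.33  0.43  2.72] maxstep 0.55
-1 0.7 1.0 [1, 1, 1, 1, 1, 1, 1, 1, 0, 0, 0]
-1 0.7 1.3 [1, 1, 1, 1, 1, 1, 0, 0, 0, 0, 0]
-1 0.7 1.57 [1, 1, 1, 1, 1, 1, 0, 0, 0, 0, 0]
```

The wrist view puts the handle line within 1 to 2 mm of the model. I'll clamp the bar with a tool dip of 0.7 rad, where the fingers fit the 29 mm gap, and follow the hinge arc.

Run:
```python
import h; from h import *
h.SG=1
for l in (.12,.06,0):
    q=kinematics.ik(*lidpose(0,.7,back=.09,lift=l)); print(l,None if q is None else np.round(q,2))
env.reach(*lidpose(0,.7,back=.09,lift=.12)); st()
env.reach(*lidpose(0,.7,back=.09,lift=.05))
env.reach(*lidpose(0,.7,back=.07)); s=st()
for b in (.045,.02,0):
    env.reach(*lidpose(0,.7,back=b)); s=st()
    if np.linalg.norm(s["contact_force"])>8: raise SystemExit("contact")
snap("side","pics/s2.png",1.5)
```

```text
0.12 [-0.34 -0.26  2.23  0.74  0.45 -0.94]
0.06 [-0.34 -0.15  2.33  1.17  0.32 -1.41]
0 [-0.34  0.01  2.41  1.92  0.31 -2.2 ]
t 17.8 p [0.4594 0.039  0.2721] F [ 0.5 -0.6  0.1] gap 1.003 j [-0.34 -0.26  2.23  0.73  0.45 -0.94]
t 19.2 p [0.4747 0.0399 0.1394] F [-0.7  0.   0. ] gap 0.999 j [-0.32  0.09  2.38  2.09  0.32 -2.36]
t 19.5 p [0.4933 0.0411 0.1226] F [-0.6  0.9  1. ] gap 0.995 j [-0.29  0.18  2.34  2.26  0.34 -2.52]
t 19.8 p [0.512  0.042  0.1065] F [ 1.2  0.6 -0. ] gap 1.003 j [-0.27  0.26  2.31  2.39  0.36 -2.63]
t 20.0 p [0.527  0.0427 0.0938] F [ 0.4  0.5 -0.3] gap 1.002 j [-0.26  0.32  2.27  2.46  0.38 -2.7 ]
```

View pics/s2.png

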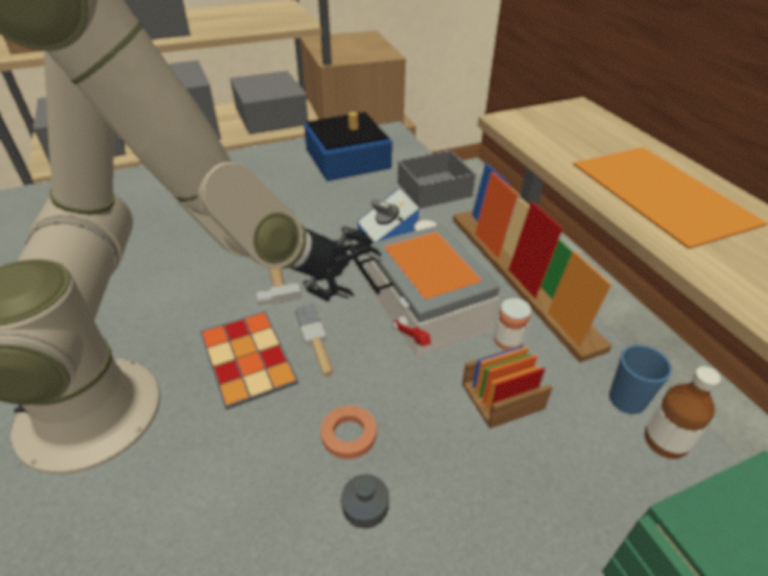

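The gripper straddles the handle bar at about (350,260), one finger above and one below. The latch is down at (412,332) and everything else is undisturbed. Now clamp and swing.

Run:
```python
import h; from h import *
h.SG=1
env.close_gripper(35); s=st(); print(s["gripper_force"])
if not .05<s["finger_gap"]<.3: raise SystemExit("no bar")
for i,th in enumerate(np.linspace(.06,1.58,26)):
    p,q=lidpose(th,.7+.3*th/1.58); env.reach(p,q); s=monitor.sense(); F=np.linalg.norm(s["contact_force"])
    if i%3==0 or i==25: print(round(th,2),np.round(s["position"]-p,3),np.round(s["contact_force"],1),"gap %.3f"%s["finger_gap"],round(s["clock"],1))
    if F>60 or s["finger_gap"]<.05: raise SystemExit(f"stop {th} {F}")
```

```text
t 20.7 p [0.5273 0.0425 0.0933] F [-4.3 -1.4  1.8] gap 0.108 j [-0.26  0.32  2.27  2.47  0.38 -2.7 ]
34.15232062339783
0.06 [-0. -0. -0.] [-3.6 -1.6  0.9] gap 0.108 21.0
0.24 [-0.001  0.    -0.001] [-12.9  -2.1   3.8] gap 0.110 21.9
0.42 [-0.  0. -0.] [-8.6 -2.2  4.6] gap 0.112 23.0
0.61 [ 0.  0. -0.] [ 2.1  0.5 -1. ] gap 0.108 23.8
0.79 [-0.  0. -0.] [0.2 2.9 1. ] gap 0.113 24.6
0.97 [0. 0. 0.] [0.3 4.3 2.7] gap 0.111 25.3
1.15 [0. 0. 0.] [-0.9  4.4  3.2] gap 0.110 26.1
1.34 [ 0.     0.    -0.001] [ 0.9  4.8 -0.3] gap 0.108 26.8
1.52 [ 0.     0.    -0.001] [ 1.9  5.6 -1.2] gap 0.109 27.6
1.58 [ 0.     0.    -0.001] [ 1.1  4.3 -0.2] gap 0.114 27.8
```

Run:
```python
import h; from h import *
h.SG=1
env.release(); st()
for b in (.03,.08,.15): env.reach(*lidpose(1.58,1.0,back=b))
s=st(); env.hold(.3)
snap("side","pics/s3.png",1.5)
```

```text
t 28.5 p [0.7467 0.053  0.2811] F [ 0.  -0.1 -0.4] gap 1.001 j [-0.12  0.5   1.2   0.11  0.88 -0.21]
t 29.5 p [0.6658 0.0491 0.4071] F [ 0.8  0.2 -1. ] gap 1.002 j [-0.14  0.27  1.21  0.11  1.1  -0.21]
```

View pics/s3.png

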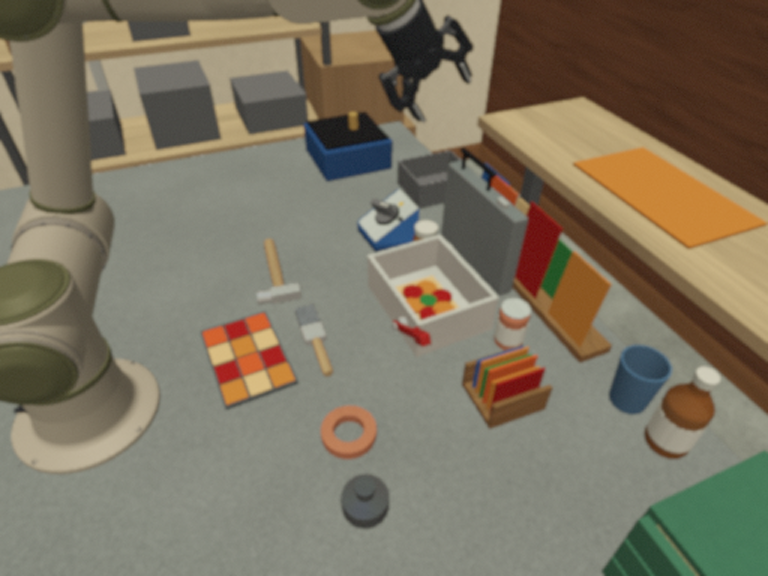

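The lid stands upright at about (485,225), the latch is aside at (412,332), the rosette is exposed, nothing else has moved, and the gripper is clear.

```bash
python3 -c "
from bench import job; print(job.hand_in())"
```

```text
the job is handed in; nothing more can be done
None
```

I switched the lamp off at the dial, swung the latch well aside and raised the lid until it stood upright by itself, in that order. I handed the job in at about 30 s with the gripper clear and nothing else on the bench moved; no verdict came back.

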